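# Pack the cracked mussel shell and clip the specimen box shut

### The arm

A 6-joint arm with a two-finger parallel gripper is mounted at the origin on the work surface. World frame = base frame: x ahead of the robot, y to its left, z up, the work surface at z = 0. Lengths are in m, angles in rad, forces in N, time in s.
With the tool pointing down it reaches from about 0.35 to 0.925 m from the base axis. Payload 6.4 kg.
Tool frame: the origin (TCP) lies on the mounting face of the last link; the fingertips stand 199 mm ahead of it and the grasp point (between the pads) lies 180 mm ahead of it (env.grip_point_offset is the x of the grasp point in the tool frame, in m); x points along the fingers, y is the direction in which the jaws open and shut, and the axes are right-handed (so a half turn about x gives the same grasp; the last joint's range is limited). The gripper opens to 94 mm and grips with 3 to 60 N. Pads are 16 mm wide; open, the fingers measure 119 mm over their backs; the gripper's body (75 mm by 177 mm) begins 78 mm behind the grasp point.
Start: joints at [-1.446, 0.245, 1.558, -0, 1.339, -0.174], TCP at [0.191, -0.621, 0.405] pointing down, gripper open.
Joint ranges: [-3.13, 3.13], [-1.02, 2.26], [0.13, 2.54], [-0.95, 4.09], [0.21, 2.88], [-2.74, 2.74]. Speed limits (rad/s): [2.57, 2.57, 3.14, 3.14, 3.14, 3.14].

### API

Orientations are given as a 3x3 rotation matrix whose columns are the frame's x, y, z axes.
In Python, from plant import env gives the robot as it stands.
- The arm moves only by the shell command python3 -m handwheel 'ROWS' [FORCE]. ROWS is JSON, a list of rows, each a list of 7 numbers: the opening, from 0 (shut) to 1 (fully open), then the shift along the tool's x, y, z in cm, then the turn, a rotation vector about the tool's x, y, z in rad. A call has 1 to 10 rows; each row is the pose to reach, as a shift and turn from the pose measured when the call began, along the tool's axes at that moment; what a row does not reach only later rows make up. A row lasts 1/8 s, in which the tool goes at most 62.5 mm and 10.7 degrees, less where a joint would pass 70% of its speed; a pose out of reach is approached as far as the arm can. A call with a gripper value outside its range is refused whole. The fingers move at their own pace and stop on an object; FORCE is the grip in N (left out, the last holds). Time passes only in rows, so rows that repeat a pose let the fingers close. It gives the time, the measured TCP pose, the force and the opening at its end, in the units of the state.
- env.get_obs(): the state, without advancing time (a new reading comes with each control period).
- env.snapshot(name): name is "side" or "top" or "wrist"; returns a dict with "image" (400x640x3 uint8, red, green, blue), "range_z" (400x640 float32, m along the optical axis (not along the pixel's ray), 0 where there is no reading), "camera_matrix" (3x3 intrinsics, pixels), "extrinsics" (4x4, takes a point from camera to world coordinates). Camera axes: x right, y down, z forward; pixel columns grow to the right and rows downward; lengths in m; the calibration is good to about 2 mm. A picture is of the moment at which its call begins.
- env.finish_job(): hands the job in, once; it reports no verdict.
The state is a dict: "time": time; "q": joint angles; "qd": joint speeds; "effort": joint torques, N m; "tool_pos": TCP position; "eef_rot": TCP orientation; "ft_force": force on the tool from outside, world axes, zero at the start; "wrist_torque": the same for the moment, N m; "width": finger opening in m.
Only numpy, scipy, OpenCV 4.12 (cv2) and the standard library are available. Lean on these libraries where they do the work, as an engineer would, in place of code of your own. Each camera call takes 0.05 s, during which the arm holds its last target.

### The job

Pack the cracked mussel shell away for the night: lay it flat in the open specimen box, hollow side down as it lies now, then put the green lid squarely on the box so that it sits fully down all round, and swing both orange end clips up and over the lid's edges until they are fully home. Set the shell and the lid down rather than letting them drop, and leave the vial rack, kidney dish, plumb bob and probe where they are.

Things in the scene. Friction and masses are not known exactly. Their poses are not given: they have to be found in the camera images.
- box: The open specimen box, pale grey moulded plastic, held still by an anti-slip mat: it does not shift. Origin: centre of its underside, on the table. z up; its long sides run along its y axis, the clips are at its +y and -y ends. Inner opening 130 (x) x 190 (y) mm at the top, narrowing to 124 x 184 at the floor; rim flange 150 x 210 mm over all, rim top 64 mm above the table.
- box_in (a point): Centre of the box's flat cork floor, 6 mm above the table; axes as the box.
- box_rim (a point): Centre of the box's mouth at the height of the rim top, 64 mm above the table; axes as the box.
- lid: The loose green lid, 148 (x) x 208 (y) x 14 mm, 0.26 kg, lying right way up on the table. Origin: centre of the underside of its locating plug; z up. The plug is 9 mm deep, tapers from 122 x 182 mm at the plate to 106 x 166 mm below, and enters the box's opening with 4 mm play each side; the 5 mm plate above it then rests on the rim, with this origin 55 mm and the plate's top 69 mm above the table. It fits either way round.
- lid_handle (a point): Middle of the lid's black bow handle, 39 mm above the lid's origin: a bar 16 mm wide (lid x), 12 mm high and 96 mm long (along lid y), with 19 mm free height under it between its two feet (72 mm apart).
- shell: One cracked valve of a horse mussel, dark brown with growth bands, pale cracks and a chalky beak, lying hollow side down. 128 long (its x axis) x 56 wide (y) x 31 mm high, 80 g; a dome with steep flanks up to about 15 mm height. Origin: under its widest part, at table height; the blunt end reaches 46 mm to +x, the narrower beak 82 mm to -x. z up. Grasp it across its width (along y) at the origin, low down.
- clip_left (a joint): Angle of the orange clip at the box's +y end, rad: 0 = fully home, upright with its lip over the lid's edge; grows as it swings outward and down, away from the box (stop at 1.3). It stands open at the start, about 0.7 to 1.1. The hinge is stiff (about 0.05 N m) and the clip stays where it is left. Nothing but the lid gets in its way.
- clip_right (a joint): The same for the clip at the box's -y end.
- clip_left_hinge (a point): Middle of the left clip's hinge line, in the box's frame at x 0, y +111, z 22 mm; the hinge line runs along the box's x. The clip is a plate 60 mm wide (box x) and 4 mm thick that stands, when home, upright with its outer face 6 mm outside this line and its top 53 mm above it; a lip at the top reaches 23 mm inward from the outer face, 1 mm over the lid's plate.
- clip_right_hinge (a point): The same for the right clip: in the box's frame at x 0, y -111, z 22 mm.
- clip_left_edge (a point): Middle of the upper outer edge of the left clip (moves with it), 53 mm along the plate from the hinge line: pushing here from outside and below, along the arc about the hinge, swings the clip up and home.
- clip_right_edge (a point): The same for the right clip.
- rack: Bystander: wooden rack of capped glass vials, 66 x 230 x 142 mm. Origin: centre of its underside, z up.
- dish: Bystander: blue enamel kidney dish, about 200 x 100 x 37 mm. Origin: underside, near its middle.
- plumb_bob: Bystander: brass plumb bob standing on its flat end, point up, 42 mm diameter, 118 mm high. Origin: centre of its underside, z up.
- probe: Bystander: rubber-tipped aluminium probe, 177 mm long, 9 mm thick, lying flat along its x. Origin: under its middle.
Mind the look-alikes: they are no part of the job. Of the things that look like the shell, the largest one is meant.

How it is judged:
By the outcome, as a careful person would: the job done as asked, in the order asked, and still so for the second after the job is handed in, with the robot touching nothing.
It also fails if it takes over 72 s, if anything falls off the work surface, if the arm or the gripper's body presses on something with over 40 N, if the wrist force passes 120 N, or if a joint passes its speed limit or range.

## Working session

There is one attempt and no reset: what is moved stays moved. The work goes in short steps, Python scripts to look and compute and a shell command to move; the robot and the scene stay as the last step left them, time stands still between calls to the robot, and variables do not carry over. Pictures are saved under pics/ and viewed, and the job is handed in when it is done.

```bash
ls; mkdir -p pics
python3 - <<'E'
from plant import env
import cv2,numpy as np
o=env.get_obs(); print(o)
for n in ["side","top","wrist"]:
    s=env.snapshot(n); cv2.imwrite(f"pics/{n}0.png",s["image"][:,:,::-1]); np.savez(f"pics/{n}0.npz",**s)
    print(n,s["camera_matrix"].tolist(),s["extrinsics"].round(4).tolist())
E
```

```text
pics
{'time': 0.0, 'q': array([-1.44610569e+00,  2.45779615e-01,  1.55899802e+00, -1.81382307e-05,
        1.33869812e+00, -1.74104344e-01]), 'qd': array([-0.00103495, -0.00231635, -0.00192484,  0.00172264,  0.00036797,
        0.00176638]), 'effort': array([ 5.45921539e-04, -4.15839314e+01, -3.14598083e+01,  6.85607968e-02,
        3.31809791e-02, -1.24167909e-04]), 'tool_pos': array([ 0.19131262, -0.62097055,  0.40357565]), 'eef_rot': array([[-2.51711631e-04,  2.94372565e-01, -9.55690708e-01],
       [ 1.86628337e-03, -9.55688936e-01, -2.94372511e-01],
       [-9.99998227e-01, -1.85768666e-03, -3.08824601e-04]]), 'ft_force': array([ 0.76102205, -0.09235155,  0.55039032]), 'wrist_torque': array([ 0.02963624,  0.04369419, -0.00660665]), 'width': 0.09408493445831466}
side [[389.9830745821381, 0.0, 325.18679514585847], [0.0, 389.9830745821381, 206.0934644604971], [0.0, 0.0, 1.0]] [[0.9807, -0.1233, 0.1516, 0.3727], [-0.1952, -0.6576, 0.7277, -0.8583], [0.01, -0.7432, -0.6689, 0.7739], [0.0, 0.0, 0.0, 1.0]]
top [[396.24658692987, 0.0, 319.11929928844285], [0.0, 396.24658692987, 196.38573798804856], [0.0, 0.0, 1.0]] [[0.002, -0.994, 0.1096, 0.4167], [-0.9996, -0.0049, -0.0269, -0.0673], [0.0273, -0.1095, -0.9936, 1.105], [0.0, 0.0, 0.0, 1.0]]
wrist [[347.25741232005356, 0.0, 320.9699008098299], [0.0, 347.25741232005356, 202.4623515586936], [0.0, 0.0, 1.0]] [[0.2946, -0.9188, -0.2628, 0.2665], [-0.9556, -0.2837, -0.0792, -0.5974], [-0.0018, 0.2745, -0.9616, 0.3843], [0.0, 0.0, 0.0, 1.0]]
```

View pics/top0.png

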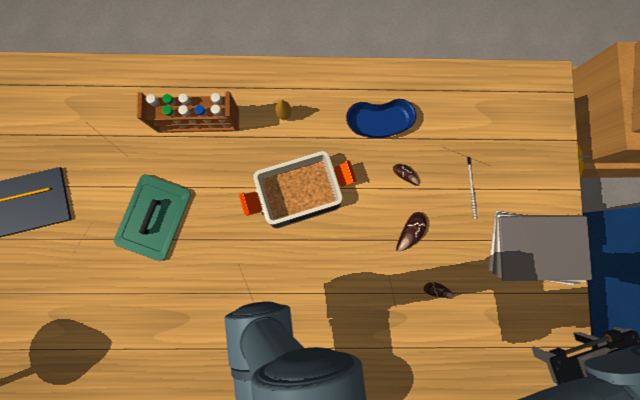

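View pics/side0.png

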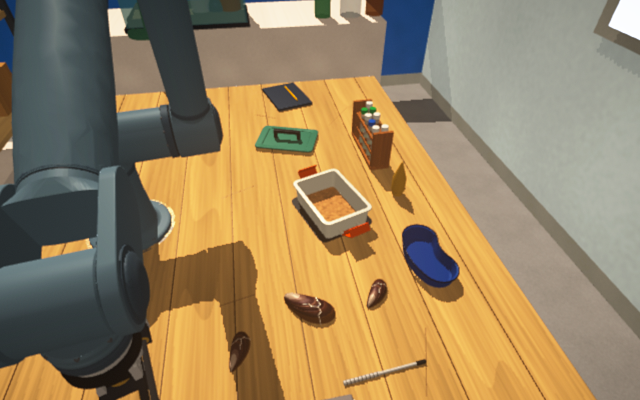

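```bash
cat > h.py <<'E'
import numpy as np,cv2
from plant import env
def cloud(s):
    Z=s["range_z"].astype(float);K=s["camera_matrix"];v,u=np.mgrid[:Z.shape[0],:Z.shape[1]]
    P=np.stack([(u-K[0,2])/K[0,0]*Z,(v-K[1,2])/K[1,1]*Z,Z],-1);T=s["extrinsics"]
    W=P@T[:3,:3].T+T[:3,3]; W[Z<=0]=np.nan; return W
def crop(s,u0,v0,u1,v1,k,name):
    im=cv2.resize(s["image"][v0:v1,u0:u1,::-1],None,fx=k,fy=k,interpolation=cv2.INTER_CUBIC);cv2.imwrite(name,im)
def rect(m,W):
    p=W[m][:,:2].astype(np.float32);r=cv2.minAreaRect(p);return r
def tool(vec_world,R): return R.T@np.asarray(vec_world)
E
python3 - <<'E'
from h import *
s=dict(np.load("pics/top0.npz"));W=cloud(s)
im=s["image"];hsv=cv2.cvtColor(im,cv2.COLOR_RGB2HSV)
print("table z", [np.nanmedian(W[a:a+8,b:b+8,2]).round(4) for a,b in((240,210),(260,250),(240,460),(150,440))])
def box(u0,v0,u1,v1):
    m=np.zeros(im.shape[:2],bool);m[v0:v1,u0:u1]=1;return m
def show(n,m):
    r=rect(m,W);print(n,m.sum(),"c",np.round(r[0],4),"size",np.round(r[1],4),"ang",round(r[2],2),"z",np.nanpercentile(W[m][:,2],[2,50,98]).round(4))
g=(hsv[...,0]>55)&(hsv[...,0]<95)&(hsv[...,1]>80)&box(105,165,205,270)
show("lid",g&(W[...,2]<.025)&(W[...,2]>.006))
show("handle",box(130,190,170,245)&(W[...,2]>.030))
show("rim",box(245,145,350,235)&(W[...,2]>.058)&(W[...,2]<.07)&(hsv[...,1]<70))
show("shell",box(385,205,440,260)&(W[...,2]>.005))
show("small",box(385,155,430,192)&(W[...,2]>.005))
show("small2",box(415,275,460,305)&(W[...,2]>.005))
o=(hsv[...,0]<12)&(hsv[...,1]>190)&(hsv[...,2]>120)
for n,b in(("clipL",box(230,185,265,220)),("clipR",box(333,155,362,192))): show(n,o&b)
show("rack",box(130,85,240,135)&(W[...,2]>.03))
show("bob",box(270,90,295,125)&(W[...,2]>.02))
show("dish",box(340,90,425,142)&(W[...,2]>.02))
crop(s,235,140,365,235,6,"pics/c_box.png");crop(s,380,200,450,260,8,"pics/c_shell.png");crop(s,105,165,205,270,5,"pics/c_lid.png")
E
```

```text
table z [np.float64(-0.0003), np.float64(0.0001), np.float64(-0.0008), np.float64(-0.0012)]
lid 3753 c [0.4782 0.358 ] size [0.1475 0.2062] ang 70.42 z [0.0079 0.0124 0.0172]
handle 244 c [0.4784 0.3567] size [0.0171 0.0953] ang 68.95 z [0.0349 0.0438 0.0484]
rim 956 c [ 0.5567 -0.0387] size [0.1505 0.2095] ang 17.43 z [0.059  0.063  0.0671]
shell 695 c [ 0.4382 -0.3357] size [0.1071 0.1266] ang 81.0 z [0.0067 0.0251 0.033 ]
small 303 c [ 0.6013 -0.3302] size [0.0598 0.0887] ang 0.34 z [0.0057 0.0165 0.0224]
small2 323 c [ 0.2809 -0.4262] size [0.046  0.0814] ang 2.31 z [0.0066 0.0168 0.0229]
clipL 130 c [0.5151 0.103 ] size [0.0665 0.0452] ang 3.7 z [-0.0011  0.0581  0.0675]
clipR 120 c [ 0.604  -0.1718] size [0.0697 0.0285] ang 20.09 z [-0.002   0.0381  0.0674]
rack 3017 c [0.7533 0.2457] size [0.0666 0.2311] ang 1.51 z [0.0484 0.1102 0.143 ]
bob 238 c [0.7685 0.0022] size [0.03   0.0411] ang 6.93 z [0.023  0.0699 0.1124]
dish 518 c [ 0.7551 -0.2697] size [0.1043 0.1979] ang 5.44 z [0.0206 0.0334 0.0393]
```

Run:
```python
import cv2,numpy as np
a=[cv2.imread(f"pics/c_{n}.png") for n in("box","shell","lid")]
print([x.shape for x in a])
```

```text
[(570, 780, 3), (480, 560, 3), (525, 500, 3)]
```

View pics/c_box.png

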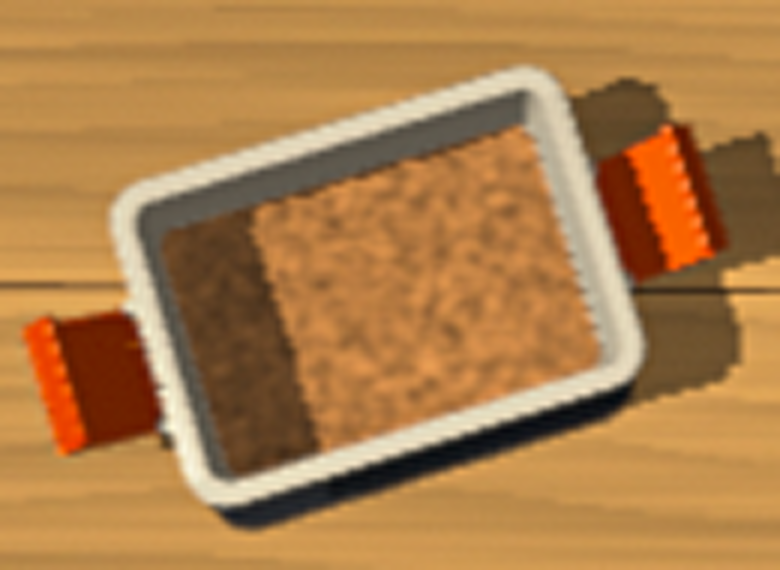

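View pics/c_shell.png

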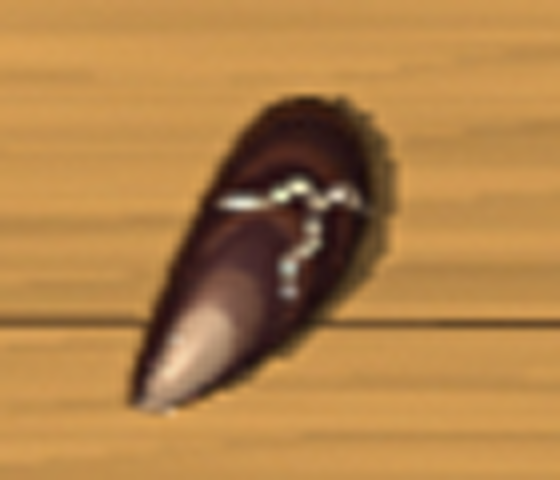

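View pics/c_lid.png

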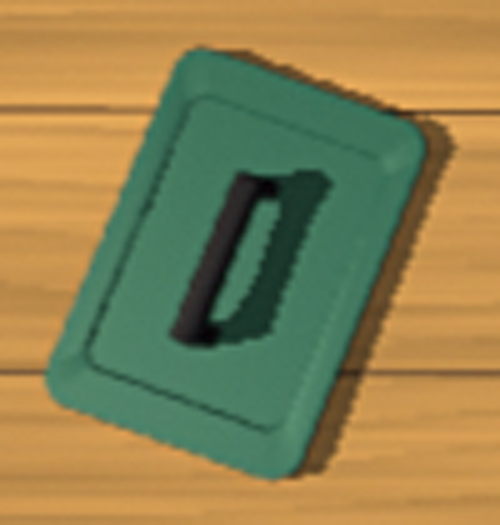

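```bash
cat >> h.py <<'E'
def plan(p,jaw,o=None,down=True):
    """grasp point p (world), jaw dir yaw angle (rad) -> shift cm, rotvec in tool axes; tool down"""
    o=o or env.get_obs();R=o["eef_rot"]
    best=None
    from scipy.spatial.transform import Rotation as Ro
    for j in(jaw,jaw+np.pi):
        y=np.array([np.cos(j),np.sin(j),0]);x=np.array([0,0,-1.]);T=np.c_[x,y,np.cross(x,y)]
        rv=Ro.from_matrix(R.T@T).as_rotvec()
        sh=R.T@(np.asarray(p)+[0,0,env.grip_point_offset]-o["tool_pos"])*100
        print("shift",sh.round(2),"rot",rv.round(3),"q6",o["q"][5].round(2))
E
python3 - <<'E'
from h import *
s=dict(np.load("pics/top0.npz"));W=cloud(s);im=s["image"];hsv=cv2.cvtColor(im,cv2.COLOR_RGB2HSV)
m=np.zeros(im.shape[:2],bool);m[205:256,390:436]=1
m&=(W[...,2]>.004)
n,l,st,c=cv2.connectedComponentsWithStats(m.astype(np.uint8));k=1+np.argmax(st[1:,4]);m=l==k
p=W[m]; r=cv2.minAreaRect(p[:,:2].astype(np.float32));print(r,m.sum())
# brightness-based
P=p[:,:2];c=P.mean(0);w,v=np.linalg.eigh(np.cov((P-c).T));a=v[:,1];a*=np.sign(a[0]);print(c,a,np.degrees(np.arctan2(a[1],a[0])))
t=(P-c)@a;d=(P-c)@[-a[1],a[0]];print(t.min(),t.max(),d.min(),d.max())
for lo in np.arange(-.07,.07,.01):
    q=(t>lo)&(t<lo+.01)
    if q.sum():print(round(lo,3),d[q].min().round(4),d[q].max().round(4),p[q][:,2].max().round(4))
org=c+a*(t.max()-.046)+np.array([-a[1],a[0]])*(d.min()+d.max())/2;print("org",org)
plan([*org,.16],np.arctan2(a[1],a[0])+np.pi/2)
E
```

```text
((0.4379839599132538, -0.35253721475601196), (0.05509507283568382, 0.12427599728107452), 53.690643310546875) 697
[ 0.44178181 -0.3519369 ] [ 0.83515818 -0.55000984] -33.36768771271534
-0.0647335180979027 0.05984392997433467 -0.03049810984145331 0.024627726497243412
-0.07 -0.0021 0.008 0.0187
-0.06 -0.0108 0.0114 0.0259
-0.05 -0.0168 0.0139 0.0313
-0.04 -0.0212 0.0154 0.0345
-0.03 -0.025 0.0185 0.032
-0.02 -0.0263 0.0191 0.0355
-0.01 -0.0283 0.0208 0.0348
0.0 -0.0304 0.0246 0.0343
0.01 -0.0305 0.0235 0.0356
0.02 -0.029 0.0236 0.0328
0.03 -0.0273 0.0228 0.0294
0.04 -0.0207 0.0208 0.0277
0.05 -0.0161 0.0161 0.0229
org [ 0.4517293  -0.36200255]
shift [  6.38 -17.08 -32.51] rot [-2.26e+00 -2.00e-03  1.00e-03] q6 -0.17
shift [  6.38 -17.08 -32.51] rot [0.881 0.    0.001] q6 -0.17
```

```bash
python3 -m handwheel '[[1,0,-5.7,-10.8,0.16,0,0],[1,2,-11.4,-21.7,0.34,0,0],[1,4,-14.2,-27,0.52,0,0],[1,6.4,-17.1,-32.5,0.7,0,0],[1,6.4,-17.1,-32.5,0.88,0,0],[1,6.4,-17.1,-32.5,0.88,0,0],[1,6.4,-17.1,-32.5,0.88,0,0],[1,6.4,-17.1,-32.5,0.88,0,0]]'
python3 - <<'E'
from h import *
s=env.snapshot("wrist");np.savez("pics/w1.npz",**s);cv2.imwrite("pics/w1.png",s["image"][:,:,::-1])
print(env.get_obs())
E
```

```text
time: 1.15
tool_pos: [0.4515, -0.362, 0.3401]
eef_rot: [[-0.001, -0.548, -0.836], [0.001, -0.836, 0.548], [-1.0, -0.001, 0.001]]
ft_force: [0.5, -0.0, 0.3]
width: 0.0941
{'time': 1.2, 'q': array([-8.72916085e-01,  1.46924908e-01,  1.79395939e+00,  4.74163715e-04,
        1.20130229e+00,  1.27962183e+00]), 'qd': array([-2.10155394e-02, -5.26229192e-03, -4.47613632e-03, -2.95028222e-05,
        5.78096232e-04,  2.57081809e-03]), 'effort': array([ 9.81966779e-01, -3.54796135e+01, -2.92904216e+01,  6.43414725e-02,
       -4.90159343e-02, -1.56330341e-03]), 'tool_pos': array([ 0.45113851, -0.36263795,  0.3404906 ]), 'eef_rot': array([[-4.28460942e-05, -5.49623066e-01, -8.35412763e-01],
       [ 7.39177000e-04, -8.35412553e-01,  5.49622889e-01],
       [-9.99999726e-01, -5.93968705e-04,  4.42062893e-04]]), 'ft_force': array([0.46357401, 0.16468851, 0.76518013]), 'wrist_torque': array([0.07438083, 0.00693099, 0.03247122]), 'width': 0.09412671446104659}
```

View pics/w1.png

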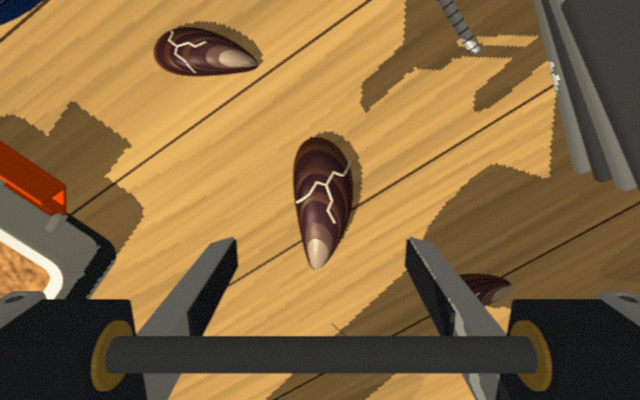

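```bash
cat >> h.py <<'E'
def shellfit(s,u0,v0,u1,v1,zlo=.004):
    W=cloud(s);m=np.zeros(W.shape[:2],bool);m[v0:v1,u0:u1]=1;m&=W[...,2]>zlo
    n,l,st,c=cv2.connectedComponentsWithStats(m.astype(np.uint8));k=1+np.argmax(st[1:,4]);m=l==k
    p=W[m];P=p[:,:2];r=cv2.minAreaRect(P.astype(np.float32))
    ang=r[2] if r[1][0]>r[1][1] else r[2]+90
    print("rect",np.round(r[0],4),np.round(r[1],4),round(ang,1))
    return p,r,ang
E
python3 - <<'E'
from h import *
s=dict(np.load("pics/w1.npz"))
shellfit(s,150,20,265,85)
p,r,ang=shellfit(s,280,125,370,280)
for da in(ang-180,):
    a=np.radians(da);e=np.array([np.cos(a),np.sin(a)]);f=np.array([-e[1],e[0]])
    t=p[:,:2]@e;d=p[:,:2]@f;print(da,t.max()-t.min())
    for lo in np.arange(t.min(),t.max(),.01):
        q=(t>lo)&(t<lo+.01);print((t.max()-lo-.005).round(3),d[q].min().round(4),d[q].max().round(4),(d[q].min()+d[q].max()).round(4)/2,p[q][:,2].max().round(4))
    q=(abs(t.max()-.046-t)<.01);org=e*(t.max()-.046)+f*(d[q].min()+d[q].max())/2;print("org",org)
print("jaw yaw",np.degrees(np.arctan2(-.835,-.5496)))
W=cloud(s);print(np.nanmedian(W[100:120,260:290,2]))
E
```

```text
rect [ 0.605  -0.3467] [0.0847 0.0368] 57.4
rect [ 0.439  -0.3571] [0.0552 0.1258] 149.6
-30.40291976928711 0.1258371853142396
0.121 -0.0848 -0.0674 -0.0761 0.0237
0.111 -0.0928 -0.0651 -0.07895 0.0289
0.101 -0.0978 -0.0636 -0.0807 0.0319
0.091 -0.104 -0.0625 -0.0832 0.0327
0.081 -0.1081 -0.0603 -0.0842 0.034
0.071 -0.1102 -0.0598 -0.08495 0.0337
0.061 -0.1124 -0.0588 -0.0856 0.0337
0.051 -0.1127 -0.0582 -0.0855 0.0329
0.041 -0.1134 -0.0582 -0.08585 0.0324
0.031 -0.1127 -0.0584 -0.08555 0.0316
0.021 -0.1111 -0.0599 -0.0855 0.029
0.011 -0.1051 -0.0623 -0.0837 0.0253
0.001 -0.0955 -0.0694 -0.0824 0.0182
org [ 0.45358382 -0.36567876]
jaw yaw -123.35305611776651
0.0006126309927609874
```

Run:
```python
from h import *
plan([.453,-.3645,.0215],np.radians(-121))
```

```text
shift [13.86  0.06 -0.26] rot [-0.041  0.     0.001] q6 1.28
shift [13.86  0.06 -0.26] rot [ 3.101e+00  1.000e-03 -1.000e-03] q6 1.28
```

```bash
python3 -m handwheel '[[1,5,0.06,-0.26,-0.04,0,0],[1,9,0.06,-0.26,-0.04,0,0],[1,12,0.06,-0.26,-0.04,0,0],[1,13.8,0.06,-0.26,-0.04,0,0],[1,13.8,0.06,-0.26,-0.04,0,0],[0.4,13.8,0.06,-0.26,-0.04,0,0],[0.4,13.8,0.06,-0.26,-0.04,0,0],[0.4,13.8,0.06,-0.26,-0.04,0,0],[0.4,13.8,0.06,-0.26,-0.04,0,0],[0.4,13.8,0.06,-0.26,-0.04,0,0]]' 12; python3 -m handwheel '[[0.4,0,0,0,0,0,0],[0.4,0,0,0,0,0,0]]'
```

```text
time: 2.45
tool_pos: [0.4531, -0.3645, 0.2028]
eef_rot: [[0.0, -0.516, -0.857], [0.0, -0.857, 0.516], [-1.0, -0.0, 0.0]]
ft_force: [0.2, -0.3, 1.2]
width: 0.0541
time: 2.7
tool_pos: [0.4531, -0.3645, 0.2028]
eef_rot: [[0.0, -0.516, -0.857], [0.0, -0.857, 0.516], [-1.0, -0.0, 0.0]]
ft_force: [-0.6, -0.5, 1.1]
width: 0.0541
```

```bash
python3 -m handwheel '[[0.3,-1,0,0,0,0,0],[0.3,-3,0,0,0,0,0],[0.3,-7,0,0,0,0,0],[0.3,-12,0,0,0,0,0],[0.3,-15,0,0,0,0,0],[0.3,-15,0,0,0,0,0]]' 15
python3 - <<'E'
from h import *
s=env.snapshot("wrist");np.savez("pics/w2.npz",**s);cv2.imwrite("pics/w2.png",s["image"][:,:,::-1])
W=cloud(s)
m=np.zeros(W.shape[:2],bool);m[100:330,200:440]=1
o=env.get_obs();print(o["width"])
b=np.array([.5567,-.0387])
plan([*b,.16],np.radians(17.43))
plan([*b,.16],np.radians(17.43)+np.pi)
E
```

```text
time: 3.45
tool_pos: [0.4536, -0.3651, 0.3571]
eef_rot: [[0.005, -0.515, -0.857], [-0.006, -0.857, 0.515], [-1.0, 0.002, -0.007]]
ft_force: [-0.1, -0.1, -1.0]
width: 0.0538
0.05382276026575598
shift [  1.35 -33.26   7.93] rot [-2.417 -0.    -0.004] q6 1.24
shift [  1.35 -33.26   7.93] rot [ 0.725 -0.003  0.   ] q6 1.24
shift [  1.35 -33.26   7.93] rot [ 0.725 -0.003  0.   ] q6 1.24
shift [  1.35 -33.26   7.93] rot [-2.417 -0.    -0.004] q6 1.24
```

View pics/w2.png

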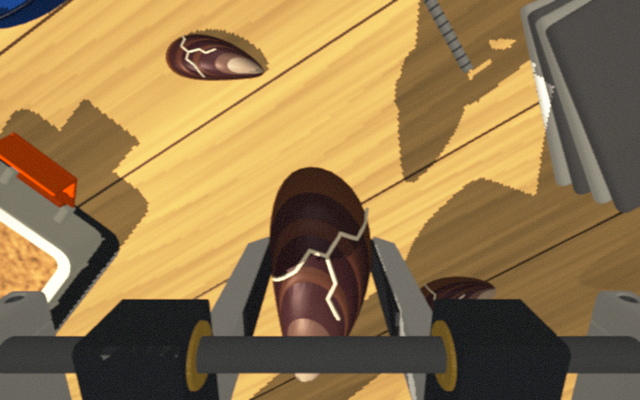

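Run:
```python
from h import *
plan([.5621,-.0559,.13],np.radians(17.43)+np.pi)
```

```text
shift [  4.35 -32.07   6.59] rot [ 0.725 -0.003  0.   ] q6 1.24
shift [  4.35 -32.07   6.59] rot [-2.417 -0.    -0.004] q6 1.24
```

```bash
python3 -m handwheel '[[0.3,0,-3,0.6,0.08,0,0],[0.3,0,-8,1.6,0.2,0,0],[0.3,0.5,-13,2.7,0.34,0,0],[0.3,1,-18.5,3.8,0.48,0,0],[0.3,2,-24,4.9,0.6,0,0],[0.3,3,-28,5.8,0.68,0,0],[0.3,4,-31,6.4,0.725,0,0],[0.3,4.3,-32.1,6.6,0.725,0,0],[0.3,4.3,-32.1,6.6,0.725,0,0],[0.3,4.3,-32.1,6.6,0.725,0,0]]'
python3 - <<'E'
from h import *
for n in("wrist","side","top"):
    s=env.snapshot(n);np.savez(f"pics/{n}3.npz",**s);cv2.imwrite(f"pics/{n}3.png",s["image"][:,:,::-1])
    if n=="side": crop(s,260,100,420,260,4,"pics/side3c.png")
plan([.5621,-.0559,.0285],np.radians(17.43)+np.pi)
E
```

```text
time: 4.75
tool_pos: [0.562, -0.0566, 0.311]
eef_rot: [[0.002, -0.954, -0.299], [-0.002, -0.299, 0.954], [-1.0, -0.001, -0.003]]
ft_force: [-0.9, -0.3, -1.5]
width: 0.0538
shift [10.24 -0.    0.09] rot [-0.001 -0.003  0.002] q6 2.54
shift [10.24 -0.    0.09] rot [3.14e+00 3.00e-03 5.00e-03] q6 2.54
```

View pics/wrist3.png

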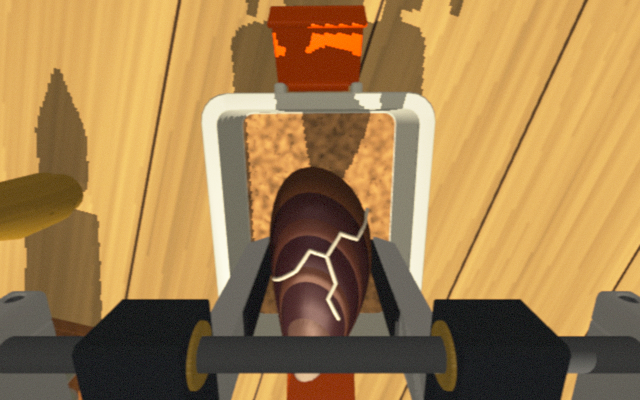

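View pics/side3c.png

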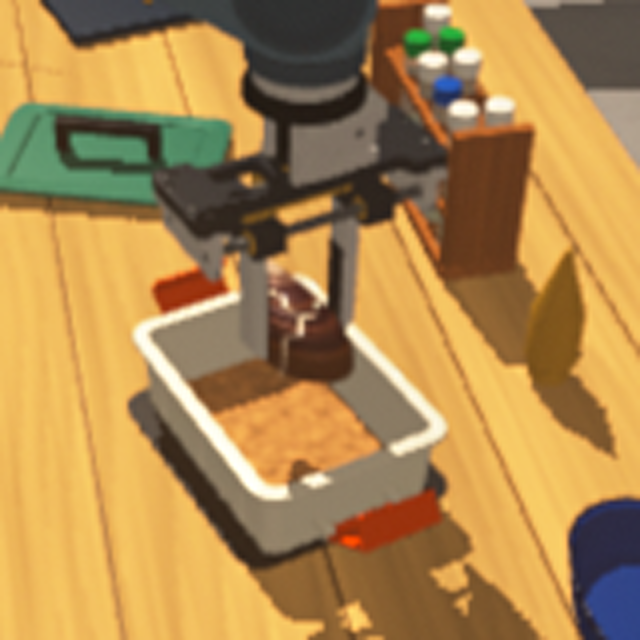

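```bash
python3 -m handwheel '[[0.3,3,0,0.1,0,0,0],[0.3,6,0,0.1,0,0,0],[0.3,8,0,0.1,0,0,0],[0.3,9.2,0,0.1,0,0,0],[0.3,9.6,0,0.1,0,0,0],[0.3,9.8,0,0.1,0,0,0],[0.3,9.8,0,0.1,0,0,0]]'
```

```text
time: 5.78
tool_pos: [0.5624, -0.0559, 0.214]
eef_rot: [[0.004, -0.954, -0.298], [-0.003, -0.298, 0.954], [-1.0, -0.003, -0.004]]
ft_force: [-0.3, -0.3, -0.2]
width: 0.0539
```

```bash
python3 -m handwheel '[[0.3,0.2,0,0,0,0,0],[0.3,0.3,0,0,0,0,0],[0.3,0.3,0,0,0,0,0]]'; python3 -m handwheel '[[0.3,0.1,0,0,0,0,0],[0.3,0.15,0,0,0,0,0],[0.3,0.15,0,0,0,0,0]]'
```

```text
time: 6.15
tool_pos: [0.5624, -0.0559, 0.211]
eef_rot: [[0.004, -0.954, -0.298], [-0.003, -0.298, 0.954], [-1.0, -0.003, -0.004]]
ft_force: [-0.2, 0.5, -0.0]
width: 0.0545
time: 6.52
tool_pos: [0.5623, -0.0558, 0.2094]
eef_rot: [[0.004, -0.954, -0.298], [-0.003, -0.298, 0.954], [-1.0, -0.003, -0.004]]
ft_force: [1.1, 1.2, -1.3]
width: 0.0541
```

```bash
python3 -m handwheel '[[0.3,0.06,0,0,0,0,0],[0.3,0.06,0,0,0,0,0]]';python3 -m handwheel '[[0.3,0.05,0,0,0,0,0],[0.3,0.05,0,0,0,0,0]]'; python3 -c "
from h import *
s=env.snapshot('side');crop(s,260,100,420,260,4,'pics/side4c.png')"
```

```text
time: 6.78
tool_pos: [0.5624, -0.0559, 0.2089]
eef_rot: [[0.004, -0.954, -0.298], [-0.003, -0.298, 0.954], [-1.0, -0.003, -0.004]]
ft_force: [-0.3, -0.0, -0.1]
width: 0.0542
time: 7.02
tool_pos: [0.5625, -0.0559, 0.2088]
eef_rot: [[0.004, -0.954, -0.299], [-0.003, -0.299, 0.954], [-1.0, -0.003, -0.004]]
ft_force: [-2.4, -0.1, 4.8]
width: 0.0542
```

View pics/side4c.png

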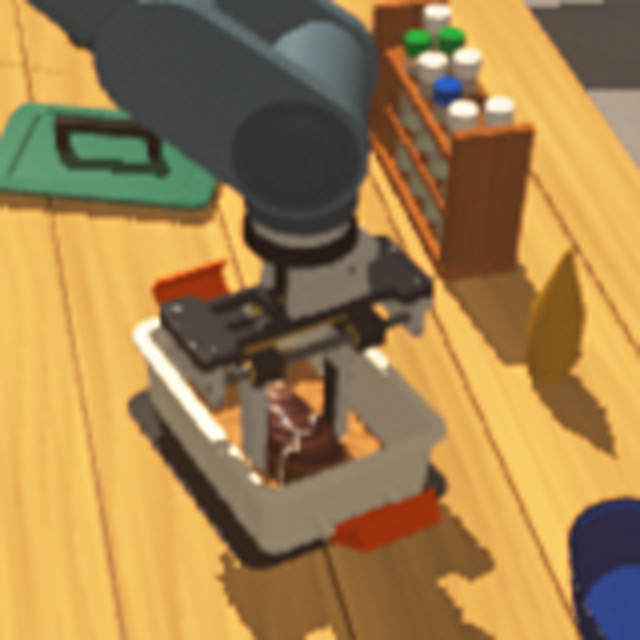

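```bash
python3 -m handwheel '[[0.62,0,0,0,0,0,0],[0.7,0,0,0,0,0,0],[0.76,0,0,0,0,0,0],[0.76,0,0,0,0,0,0]]'; python3 -m handwheel '[[0.76,-1,0,0,0,0,0],[0.76,-4,0,0,0,0,0],[0.76,-9,0,0,0,0,0],[0.76,-15,0,0,0,0,0],[0.76,-18,0,0,0,0,0],[0.76,-18,0,0,0,0,0]]';  python3 - <<'E'
from h import *
for n in("wrist","top"):
    s=env.snapshot(n);np.savez(f"pics/{n}5.npz",**s);cv2.imwrite(f"pics/{n}5.png",s["image"][:,:,::-1])
W=cloud(s)
E
```

```text
time: 7.58
tool_pos: [0.5625, -0.0559, 0.2086]
eef_rot: [[0.004, -0.954, -0.299], [-0.003, -0.299, 0.954], [-1.0, -0.003, -0.004]]
ft_force: [0.4, 0.0, -0.2]
width: 0.0715
time: 8.32
tool_pos: [0.5624, -0.0555, 0.3924]
eef_rot: [[0.01, -0.954, -0.299], [-0.005, -0.299, 0.954], [-1.0, -0.008, -0.008]]
ft_force: [0.4, 0.2, -0.4]
width: 0.0716
```

View pics/wrist5.png

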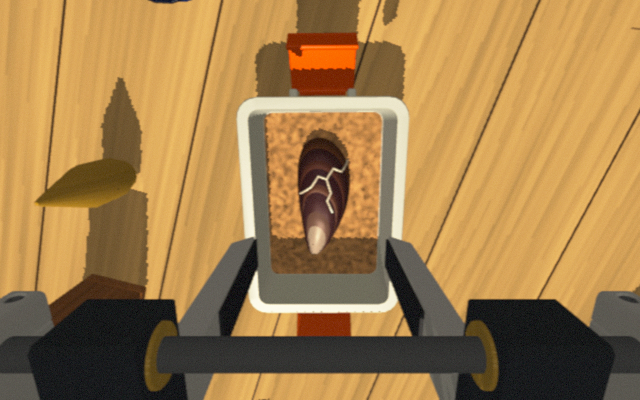

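Run:
```python
from h import *
s=dict(np.load("pics/wrist5.npz"));W=cloud(s);hsv=cv2.cvtColor(s["image"],cv2.COLOR_RGB2HSV)
m=np.zeros(W.shape[:2],bool);m[90:316,232:412]=1
m&=(W[...,2]>.055)&(W[...,2]<.072)&(hsv[...,1]<70)
r=rect(m,W);print(r,np.nanmedian(W[m][:,2]))
c=np.array(r[0]) 
for n,mm in(("R",(0,100,270,370)),("L",(305,340,290,360))):
    m=np.zeros(W.shape[:2],bool);m[mm[0]:mm[1],mm[2]:mm[3]]=1
    m&=(hsv[...,0]<14)&(hsv[...,1]>180)
    a=np.radians(17.3);ey=np.array([-np.sin(a),np.cos(a)]);ex=np.array([np.cos(a),np.sin(a)])
    p=W[m];d=p[:,:2]-[.5567,-.0387];y=d@ey;x=d@ex
    for lo in np.arange(.1,.175,.008):
        q=(abs(y)>lo)&(abs(y)<lo+.008)
        if q.sum()>3:print(n,lo.round(3),p[q][:,2].min().round(4),p[q][:,2].max().round(4),x[q].min().round(3),x[q].max().round(3))
s=dict(np.load("pics/top5.npz"));W=cloud(s);hsv=cv2.cvtColor(s["image"],cv2.COLOR_RGB2HSV)
m=np.zeros(W.shape[:2],bool);m[185:220,230:265]=1;m&=(hsv[...,0]<14)&(hsv[...,1]>180)
p=W[m];d=p[:,:2]-[.5567,-.0387];y=d@ey
for lo in np.arange(.1,.175,.008):
    q=(abs(y)>lo)&(abs(y)<lo+.008)
    if q.sum()>3:print("Ltop",lo.round(3),p[q][:,2].min().round(4),p[q][:,2].max().round(4))
# lid again
g=np.zeros(W.shape[:2],bool);g[165:270,105:205]=1
gg=g&(hsv[...,0]>55)&(hsv[...,0]<95)&(hsv[...,1]>80)&(W[...,2]<.025)&(W[...,2]>.006)
print("lid",rect(gg,W)); print("h",rect(g&(W[...,2]>.03),W))
plan([.478,.3572,.16],np.radians(70))
```

```text
((0.5570284128189087, -0.039245814085006714), (0.1496494859457016, 0.21042472124099731), 17.648351669311523) 0.06428399450147199
R 0.108 -0.0003 0.0288 -0.027 0.03
R 0.116 0.0008 0.0299 -0.031 0.031
R 0.124 -0.0002 0.0359 -0.031 0.031
R 0.132 -0.0011 0.041 -0.032 0.035
R 0.14 -0.0003 0.0674 -0.031 0.036
R 0.148 -0.0006 0.064 -0.034 0.031
R 0.156 0.0475 0.052 -0.028 0.03
R 0.164 -0.0012 0.0015 -0.032 -0.021
L 0.124 0.0307 0.0384 -0.029 0.029
L 0.132 0.0341 0.044 -0.03 0.029
L 0.14 0.04 0.0469 -0.03 0.028
Ltop 0.148 0.0007 0.0582
lid ((0.47876834869384766, 0.35838067531585693), (0.14782556891441345, 0.2054503709077835), 70.4511947631836)
h ((0.478301465511322, 0.35723820328712463), (0.016503052785992622, 0.09588690102100372), 70.13323974609375)
shift [ 4.63 -4.34 41.87] rot [2.223 0.    0.004] q6 2.54
shift [ 4.63 -4.34 41.87] rot [-0.919 -0.004  0.   ] q6 2.54
```

View pics/top5.png

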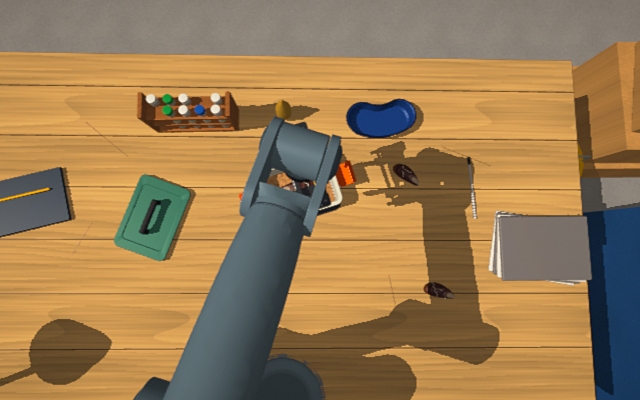

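```bash
python3 -m handwheel '[[0.6,0,-0.3,3,-0.1,0,0],[0.6,0,-0.8,8,-0.25,0,0],[0.6,1,-1.4,14,-0.4,0,0],[0.6,2,-2,20,-0.55,0,0],[0.6,3,-2.6,26,-0.7,0,0],[0.6,4,-3.3,32,-0.85,0,0],[0.6,4.6,-3.9,38,-0.91,0,0],[0.6,4.6,-4.3,41.9,-0.92,0,0],[0.6,4.6,-4.3,41.9,-0.92,0,0],[0.6,4.6,-4.3,41.9,-0.92,0,0]]'
python3 - <<'E'
from h import *
for n in("wrist",):
    s=env.snapshot(n);np.savez(f"pics/{n}6.npz",**s);cv2.imwrite(f"pics/{n}6.png",s["image"][:,:,::-1])
W=cloud(s);hsv=cv2.cvtColor(s["image"],cv2.COLOR_RGB2HSV)
g=(W[...,2]>.03)&(W[...,2]<.05)&(hsv[...,2]<110); g[320:]=0;g[:60]=0;g[:,:200]=0;g[:,440:]=0
print(g.sum(),rect(g,W))
plan([.4783,.3574,.038],np.radians(70.3))
E
```

```text
time: 9.68
tool_pos: [0.4773, 0.3566, 0.3389]
eef_rot: [[-0.0, -0.341, -0.94], [-0.004, -0.94, 0.341], [-1.0, 0.004, -0.001]]
ft_force: [-0.1, -0.3, 0.5]
width: 0.0566
2155 ((0.4795781373977661, 0.3578680157661438), (0.01563713327050209, 0.09490416198968887), 70.2343521118164)
shift [ 1.21e+01 -1.70e-01 -1.00e-02] rot [ 3.137e+00 -5.000e-03  3.000e-03] q6 2.37
shift [ 1.21e+01 -1.70e-01 -1.00e-02] rot [-0.005 -0.002 -0.003] q6 2.37
```

View pics/wrist6.png

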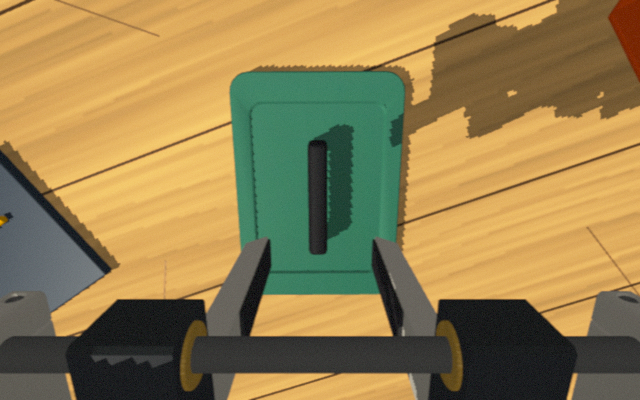

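```bash
python3 -m handwheel '[[0.6,4,-0.2,-0.05,0,0,0],[0.6,8,-0.2,-0.05,0,0,0],[0.6,10.8,-0.2,-0.05,0,0,0],[0.6,12.1,-0.2,-0.05,0,0,0],[0.6,12.1,-0.2,-0.05,0,0,0],[0,12.1,-0.2,-0.05,0,0,0],[0,12.1,-0.2,-0.05,0,0,0],[0,12.1,-0.2,-0.05,0,0,0],[0,12.1,-0.2,-0.05,0,0,0],[0,12.1,-0.2,-0.05,0,0,0]]' 40; python3 -m handwheel '[[0,0,0,0,0,0,0],[0,-0.6,0,0,0,0,0],[0,-2,0,0,0,0,0],[0,-6,0,0,0,0,0],[0,-11,0,0,0,0,0],[0,-14,0,0,0,0,0],[0,-14,0,0,0,0,0]]'
python3 - <<'E'
from h import *
for n in("wrist","side"):
    s=env.snapshot(n);np.savez(f"pics/{n}7.npz",**s);cv2.imwrite(f"pics/{n}7.png",s["image"][:,:,::-1])
    if n=="wrist":W=cloud(s);hsv=cv2.cvtColor(s["image"],cv2.COLOR_RGB2HSV)
g=(hsv[...,0]>55)&(hsv[...,0]<95)&(hsv[...,1]>80)&(W[...,2]>.08)
print(g.sum(),rect(g,W),np.nanpercentile(W[g][:,2],[5,50,95]))
p=W[g];A=np.c_[p[:,:2]-p[:,:2].mean(0),np.ones(len(p))];print("plane",np.linalg.lstsq(A,p[:,2],rcond=None)[0])
o=env.get_obs();print(o["tool_pos"],o["eef_rot"].round(3),o["ft_force"])
E
```

```text
time: 10.98
tool_pos: [0.4789, 0.3577, 0.2187]
eef_rot: [[0.001, -0.342, -0.94], [-0.003, -0.94, 0.342], [-1.0, 0.003, -0.002]]
ft_force: [-0.4, 0.5, 1.1]
width: 0.0159
time: 11.85
tool_pos: [0.4793, 0.3585, 0.3625]
eef_rot: [[0.007, -0.342, -0.94], [-0.0, -0.94, 0.342], [-1.0, -0.002, -0.007]]
ft_force: [0.4, 0.5, -2.6]
width: 0.0157
59474 ((0.480490505695343, 0.35786259174346924), (0.14733855426311493, 0.20662733912467957), 70.15958404541016) [0.15554471 0.15722847 0.15953488]
plane [0.0070107  0.00277816 0.15788175]
[0.47830803 0.35794912 0.35777651] [[-0.    -0.342 -0.94 ]
 [-0.004 -0.94   0.342]
 [-1.     0.004 -0.001]] [-0.82219265  0.17587775 -3.24199051]
```

View pics/wrist7.png

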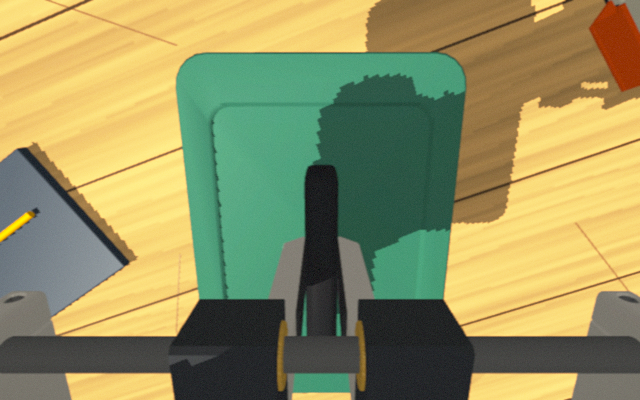

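View pics/side7.png

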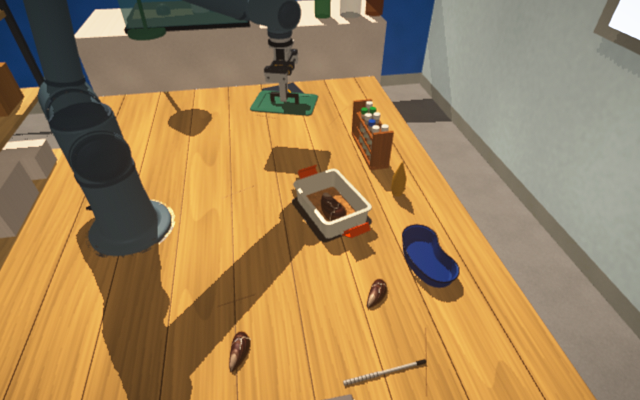

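Run:
```python
from h import *
plan([.5567,-.038,.16],np.radians(17.5)+np.pi)
```

```text
shift [  1.89  34.53 -20.89] rot [ 0.917 -0.003 -0.003] q6 2.37
shift [  1.89  34.53 -20.89] rot [-2.225  0.003 -0.003] q6 2.37
```

```bash
python3 -m handwheel '[[0,0,2.5,-1.5,0.07,0,0],[0,0,6.5,-4,0.18,0,0],[0,0,11,-6.7,0.32,0,0],[0,0,16,-9.7,0.46,0,0],[0,0.4,21,-12.7,0.6,0,0],[0,0.8,26,-15.7,0.73,0,0],[0,1.2,30,-18.1,0.83,0,0],[0,1.6,33,-20,0.89,0,0],[0,1.9,34.5,-20.9,0.917,0,0],[0,1.9,34.5,-20.9,0.917,0,0]]';python3 -m handwheel '[[0,0,0,0,0,0,0],[0,0,0,0,0,0,0]]'
python3 - <<'E'
from h import *
for n in("wrist","side"):
    s=env.snapshot(n);np.savez(f"pics/{n}8.npz",**s);cv2.imwrite(f"pics/{n}8.png",s["image"][:,:,::-1])
    if n=="wrist":W=cloud(s);hsv=cv2.cvtColor(s["image"],cv2.COLOR_RGB2HSV)
    else: crop(s,250,80,420,260,4,"pics/side8c.png")
g=(hsv[...,0]>55)&(hsv[...,0]<95)&(hsv[...,1]>80)&(W[...,2]>.08)
print(g.sum(),rect(g,W),np.nanpercentile(W[g][:,2],[5,50,95]))
p=W[g];A=np.c_[p[:,:2]-p[:,:2].mean(0),np.ones(len(p))];print("plane",np.linalg.lstsq(A,p[:,2],rcond=None)[0])
o=env.get_obs();print(o["tool_pos"],o["eef_rot"].round(3),o["ft_force"],o["width"],o["q"])
plan([.5567,-.038,.2737-.18],np.radians(17.5)+np.pi)
E
```

```text
time: 13.2
tool_pos: [0.5565, -0.0381, 0.3387]
eef_rot: [[-0.003, -0.954, -0.3], [-0.003, -0.3, 0.954], [-1.0, 0.004, -0.002]]
ft_force: [0.5, 0.2, -2.9]
width: 0.0155
time: 13.45
tool_pos: [0.5563, -0.0369, 0.3385]
eef_rot: [[-0.004, -0.954, -0.301], [-0.002, -0.301, 0.954], [-1.0, 0.004, -0.001]]
ft_force: [-0.3, 0.5, -2.7]
width: 0.0156
59423 ((0.5544708371162415, -0.03860216587781906), (0.14711612462997437, 0.20632202923297882), 17.666685104370117) [0.13146092 0.13305578 0.13511652]
plane [-0.00138567  0.00090514  0.13376868]
[ 0.55641905 -0.03720365  0.33877195] [[-0.003 -0.954 -0.301]
 [-0.003 -0.301  0.954]
 [-1.     0.004 -0.002]] [-0.189906   -0.18135847 -3.00396147] 0.015683550861681012 [-0.26959076  0.10081445  1.84820573 -0.00352289  1.1947148   2.56760253]
shift [ 6.47 -0.03 -0.07] rot [ 0.    -0.002 -0.004] q6 2.57
shift [ 6.47 -0.03 -0.07] rot [-3.141e+00  6.000e-03 -2.000e-03] q6 2.57
```

View pics/side8c.png

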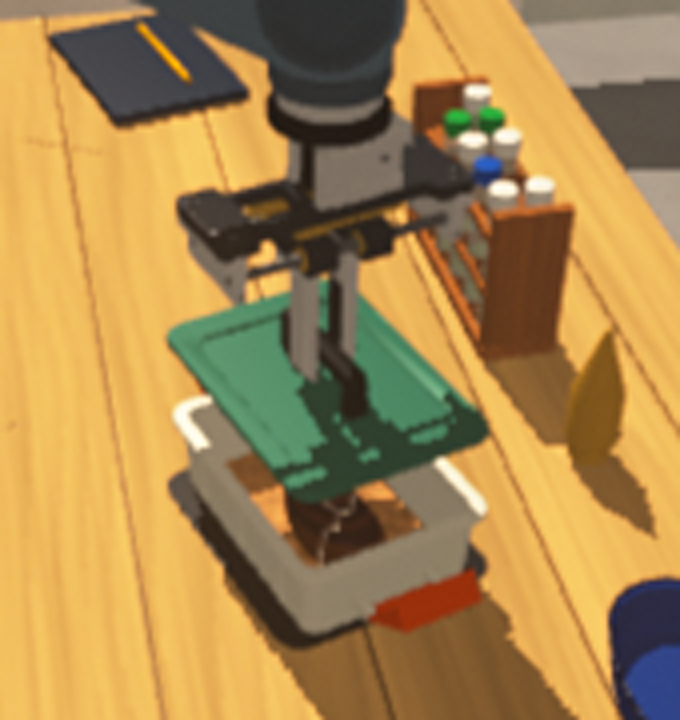

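View pics/wrist8.png

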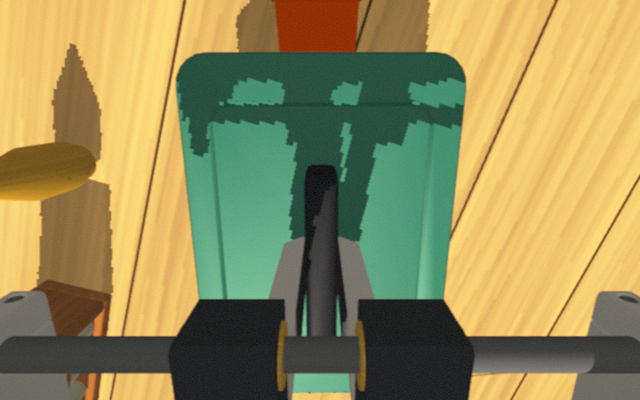

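```bash
python3 -m handwheel '[[0,2,-0.1,-0.1,0,0,0],[0,4,-0.1,-0.1,0,0,0],[0,5,-0.1,-0.1,0,0,0],[0,5.3,-0.1,-0.1,0,0,0],[0,5.3,-0.1,-0.1,0,0,0]]'; python3 -m handwheel '[[0,0.4,0,0,0,0,0],[0,0.7,0,0,0,0,0],[0,0.8,0,0,0,0,0],[0,0.8,0,0,0,0,0]]'
```

```text
time: 14.18
tool_pos: [0.5577, -0.038, 0.2859]
eef_rot: [[-0.003, -0.954, -0.301], [-0.003, -0.301, 0.954], [-1.0, 0.003, -0.002]]
ft_force: [-0.6, -0.1, -2.6]
width: 0.0154
time: 14.68
tool_pos: [0.5576, -0.038, 0.2779]
eef_rot: [[-0.003, -0.954, -0.301], [-0.003, -0.301, 0.954], [-1.0, 0.003, -0.002]]
ft_force: [0.3, -0.8, -2.5]
width: 0.0159
```

```bash
python3 -m handwheel '[[0,0.15,0,0,0,0,0],[0,0.25,0,0,0,0,0],[0,0.25,0,0,0,0,0]]'; python3 -m handwheel '[[0,0.1,0,0,0,0,0],[0,0.15,0,0,0,0,0],[0,0.15,0,0,0,0,0]]'
```

```text
time: 15.05
tool_pos: [0.5576, -0.038, 0.2753]
eef_rot: [[-0.003, -0.954, -0.301], [-0.003, -0.301, 0.954], [-1.0, 0.004, -0.002]]
ft_force: [-0.5, -0.5, -2.3]
width: 0.0156
time: 15.42
tool_pos: [0.5576, -0.038, 0.2737]
eef_rot: [[-0.003, -0.954, -0.301], [-0.003, -0.301, 0.954], [-1.0, 0.004, -0.002]]
ft_force: [-0.4, -0.1, -2.3]
width: 0.0157
```

```bash
python3 -m handwheel '[[0,0.06,0,0,0,0,0],[0,0.1,0,0,0,0,0],[0,0.1,0,0,0,0,0]]'; python3 -m handwheel '[[0,0.06,0,0,0,0,0],[0,0.1,0,0,0,0,0]]'
```

```text
time: 15.8
tool_pos: [0.5577, -0.038, 0.2737]
eef_rot: [[-0.003, -0.954, -0.301], [-0.003, -0.301, 0.954], [-1.0, 0.004, -0.002]]
ft_force: [-3.3, 0.3, 5.1]
width: 0.0161
time: 16.05
tool_pos: [0.5578, -0.038, 0.2736]
eef_rot: [[-0.004, -0.954, -0.301], [-0.003, -0.301, 0.954], [-1.0, 0.004, -0.001]]
ft_force: [-7.7, 0.6, 10.0]
width: 0.016
```

```bash
python3 -m handwheel '[[0,0,0,0,0,0,0],[0.25,0,0,0,0,0,0],[0.4,0,0,0,0,0,0],[0.4,0,0,0,0,0,0],[0.4,-2,0,0,0,0,0],[0.4,-7,0,0,0,0,0],[0.4,-13,0,0,0,0,0],[0.4,-15,0,0,0,0,0],[0.4,-15,0,0,0,0,0]]'
python3 - <<'E'
from h import *
for n in("wrist","side"):
    s=env.snapshot(n);np.savez(f"pics/{n}9.npz",**s);cv2.imwrite(f"pics/{n}9.png",s["image"][:,:,::-1])
    if n=="wrist":W=cloud(s);hsv=cv2.cvtColor(s["image"],cv2.COLOR_RGB2HSV)
    else: crop(s,260,130,420,260,5,"pics/side9c.png")
g=(hsv[...,0]>55)&(hsv[...,0]<95)&(hsv[...,1]>80)&(W[...,2]>.05)&(W[...,2]<.09)
print(g.sum(),rect(g,W),np.nanpercentile(W[g][:,2],[5,50,95]))
p=W[g];A=np.c_[p[:,:2]-p[:,:2].mean(0),np.ones(len(p))];print("plane",np.linalg.lstsq(A,p[:,2],rcond=None)[0])
# clip upper outer edge
m=(hsv[...,0]<14)&(hsv[...,1]>180);m[120:]=0
a=np.radians(17.5);ey=np.array([-np.sin(a),np.cos(a)])
p=W[m];y=(p[:,:2]-[.557,-.039])@ey
for lo in np.arange(-.17,-.1,.004):
    q=(y>lo)&(y<lo+.004)
    if q.sum()>3:print(lo.round(3),np.percentile(p[q][:,2],[5,50,95]).round(4))
E
```

```text
time: 17.18
tool_pos: [0.5586, -0.0377, 0.4246]
eef_rot: [[-0.001, -0.954, -0.301], [-0.003, -0.301, 0.954], [-1.0, 0.002, -0.003]]
ft_force: [0.2, -0.3, -0.6]
width: 0.0373
25448 ((0.5564522743225098, -0.03948347270488739), (0.14601336419582367, 0.20713303983211517), 17.550853729248047) [0.06653277 0.06817656 0.07037076]
plane [ 0.00143628 -0.00264266  0.06833715]
-0.158 [0.0483 0.0506 0.0535]
-0.154 [0.0534 0.0564 0.0588]
-0.15 [0.0425 0.0621 0.0649]
-0.146 [0.0408 0.0641 0.0663]
-0.142 [0.0136 0.0394 0.0422]
-0.138 [0.0341 0.0362 0.0384]
-0.134 [0.0322 0.034  0.0358]
-0.13 [0.0295 0.0315 0.0332]
-0.126 [0.0264 0.0284 0.0306]
-0.122 [0.024  0.0258 0.0281]
-0.118 [0.0219 0.0238 0.0255]
-0.114 [0.0247 0.0263 0.0275]
-0.11 [0.025  0.0258 0.0277]
```

View pics/wrist9.png

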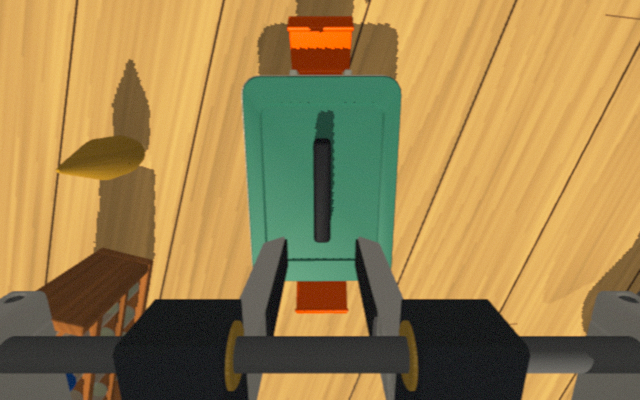

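View pics/side9c.png

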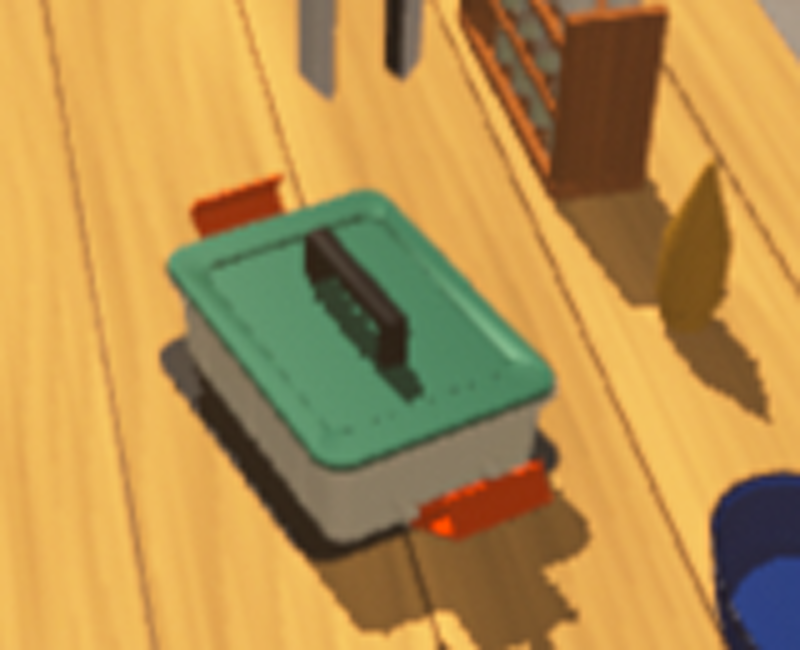

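```bash
cat >> h.py <<'E'
B=np.array([.557,-.0395]);YA=np.radians(17.55)
def bx(x,y,z): return np.array([*(B+x*np.array([np.cos(YA),np.sin(YA)])+y*np.array([-np.sin(YA),np.cos(YA)])),z])
def edge(th): return .111+.053*np.sin(th)+.006*np.cos(th), .022+.053*np.cos(th)-.006*np.sin(th)
E
python3 - <<'E'
from h import *
plan(bx(0,-.185,.09),YA+np.pi)
for t in(.95,.8,.65,.5,.35,.2,.1,0):
    y,z=edge(t);print(t,"axis y",round(y+.008,4),"z",round(z,4))
E
```

```text
shift [ 15.07   0.03 -18.67] rot [-0.     0.001 -0.007] q6 2.57
shift [ 15.07   0.03 -18.67] rot [ 3.141e+00 -1.200e-02 -1.000e-03] q6 2.57
0.95 axis y 0.1656 z 0.0479
0.8 axis y 0.1612 z 0.0546
0.65 axis y 0.1559 z 0.0606
0.5 axis y 0.1497 z 0.0656
0.35 axis y 0.1428 z 0.0697
0.2 axis y 0.1354 z 0.0728
0.1 axis y 0.1303 z 0.0741
0 axis y 0.125 z 0.075
```

```bash
python3 -m handwheel '[[0,0,0,-5,0,0,0],[0,0,0,-11,0,0,0],[0,0,0,-16,0,0,0],[0,3,0,-18.7,0,0,0],[0,8,0,-18.7,0,0,0],[0,13,0,-18.7,0,0,0],[0,17,0,-18.7,0,0,0],[0,19,0,-18.7,0,0,0],[0,19,0,-18.7,0,0,0],[0,19,0,-18.7,0,0,0]]' 30
python3 - <<'E'
from h import *
s=env.snapshot("side");crop(s,290,120,450,270,5,"pics/side10c.png")
o=env.get_obs();print(o["width"]);plan(bx(0,-.1655,.05),YA+np.pi)
E
```

```text
time: 18.52
tool_pos: [0.6136, -0.2165, 0.2326]
eef_rot: [[-0.005, -0.954, -0.301], [-0.003, -0.301, 0.954], [-1.0, 0.006, -0.001]]
ft_force: [1.1, -0.7, 0.4]
width: 0.0003
0.0003521064948416268
shift [0.27 0.07 2.04] rot [-0.    -0.002 -0.005] q6 2.33
shift [0.27 0.07 2.04] rot [ 3.141e+00 -8.000e-03  3.000e-03] q6 2.33
```

View pics/side10c.png

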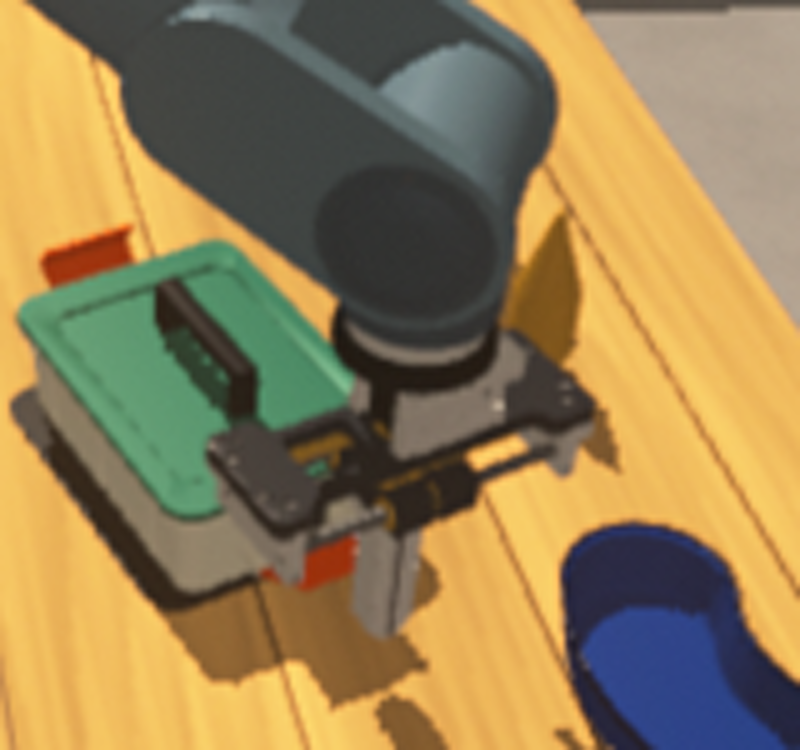

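```bash
python3 -m handwheel '[[0,0.3,0.1,1.2,0,0,0],[0,0.3,0.1,1.8,0,0,0],[0,0.1,0.1,2.1,0,0,0],[0,-0.4,0.1,2.5,0,0,0],[0,-0.7,0.1,2.8,0,0,0],[0,-1,0.1,3.1,0,0,0],[0,-1.25,0.1,3.4,0,0,0],[0,-1.5,0.1,3.7,0,0,0]]'; python3 -c "
from h import *
s=env.snapshot('side');crop(s,290,120,450,270,5,'pics/side11c.png')
plan(bx(0,-.125,.076),YA+np.pi)"
```

```text
time: 19.58
tool_pos: [0.6018, -0.1814, 0.2486]
eef_rot: [[-0.003, -0.954, -0.301], [-0.003, -0.301, 0.954], [-1.0, 0.004, -0.002]]
ft_force: [0.9, -2.2, 2.3]
width: 0.0005
shift [-0.77  0.    2.34] rot [-0.    -0.002 -0.004] q6 2.37
shift [-0.77  0.    2.34] rot [ 3.141e+00 -7.000e-03  3.000e-03] q6 2.37
```

View pics/side11c.png

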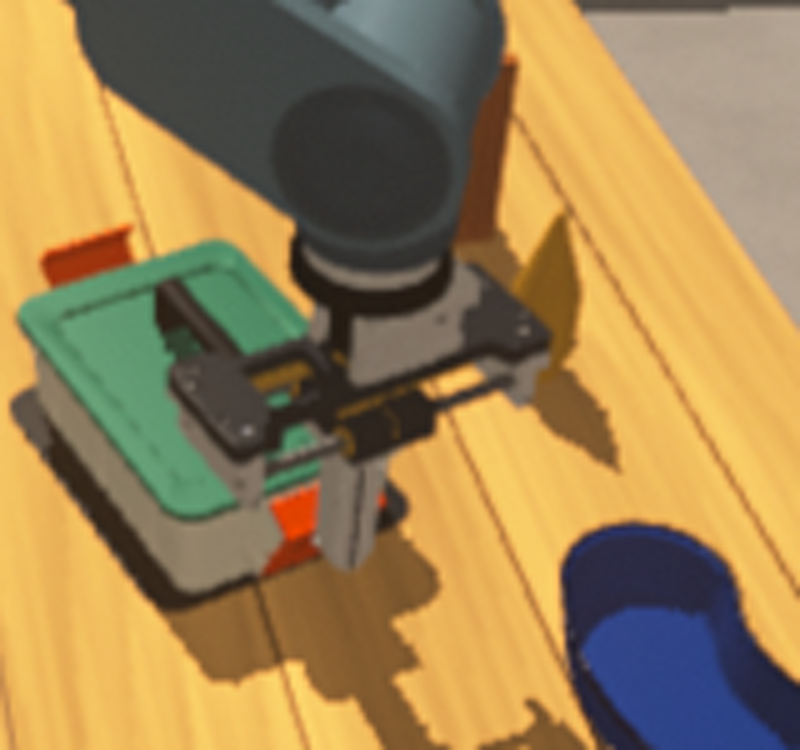

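```bash
python3 -m handwheel '[[0,-0.3,0,0.4,0,0,0],[0,-0.5,0,0.8,0,0,0],[0,-0.65,0,1.2,0,0,0],[0,-0.75,0,1.6,0,0,0],[0,-0.8,0,1.9,0,0,0],[0,-0.8,0,2.2,0,0,0],[0,-0.8,0,2.35,0,0,0],[0,-0.8,0,2.4,0,0,0]]'; python3 -m handwheel '[[0,0,0,0.2,0,0,0],[0,0,0,0.3,0,0,0],[0,0,0,0.3,0,0,0]]'; python3 -c "
from h import *
s=env.snapshot('side');crop(s,290,120,450,270,5,'pics/side12c.png')
plan(bx(0,-.125,.076),YA+np.pi)"
```

```text
time: 20.62
tool_pos: [0.5947, -0.1592, 0.2568]
eef_rot: [[-0.002, -0.953, -0.302], [-0.007, -0.302, 0.953], [-1.0, 0.004, -0.006]]
ft_force: [1.5, -8.3, -3.5]
width: 0.0006
time: 21.0
tool_pos: [0.5941, -0.158, 0.2569]
eef_rot: [[0.001, -0.953, -0.302], [-0.012, -0.302, 0.953], [-1.0, 0.003, -0.012]]
ft_force: [3.2, -9.6, -5.2]
width: 0.0006
shift [ 0.05 -0.04 -0.08] rot [ 0.    -0.012 -0.003] q6 2.4
shift [ 0.05 -0.04 -0.08] rot [-3.141  0.004 -0.019] q6 2.4
```

View pics/side12c.png

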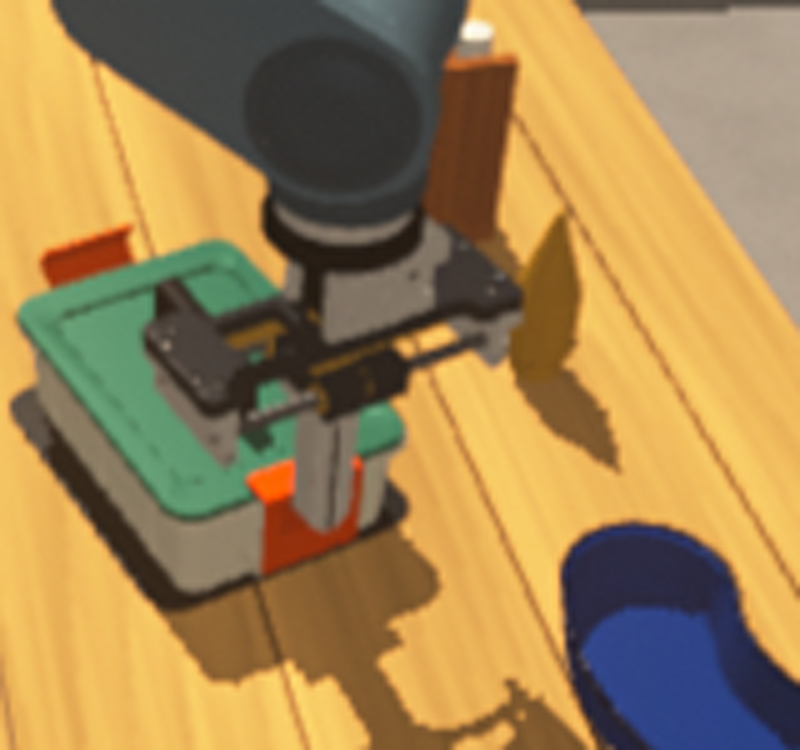

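```bash
python3 -m handwheel '[[0,0,0,-1,0,0,0],[0,0,0,-3,0,0,0],[0,-4,0,-4,0,0,0],[0,-10,0,-4,0,0,0],[0,-16,0,0,0,0,0],[0,-18,0,6,0,0,0],[0,-18,0,12,0,0,0],[0,-18,0,18,0,0,0],[0,-18,0,24,0,0,0],[0,-18,0,28,0,0,0]]'
python3 - <<'E'
from h import *
for n in("wrist","side"):
    s=env.snapshot(n);np.savez(f"pics/{n}13.npz",**s);cv2.imwrite(f"pics/{n}13.png",s["image"][:,:,::-1])
crop(s,260,130,420,260,5,"pics/side13c.png")
plan(bx(0,.186,.05),YA+np.pi)
E
```

```text
time: 22.3
tool_pos: [0.5071, 0.0855, 0.4336]
eef_rot: [[0.003, -0.942, -0.336], [0.012, -0.336, 0.942], [-1.0, -0.007, 0.01]]
ft_force: [0.4, -0.2, -0.3]
width: 0.0001
shift [20.36 -1.06  5.05] rot [0.034 0.01  0.006] q6 2.74
shift [20.36 -1.06  5.05] rot [-3.108 -0.01   0.015] q6 2.74
```

View pics/wrist13.png

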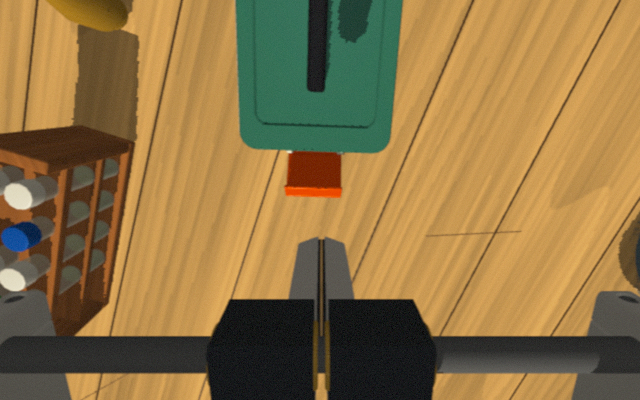

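View pics/side13c.png

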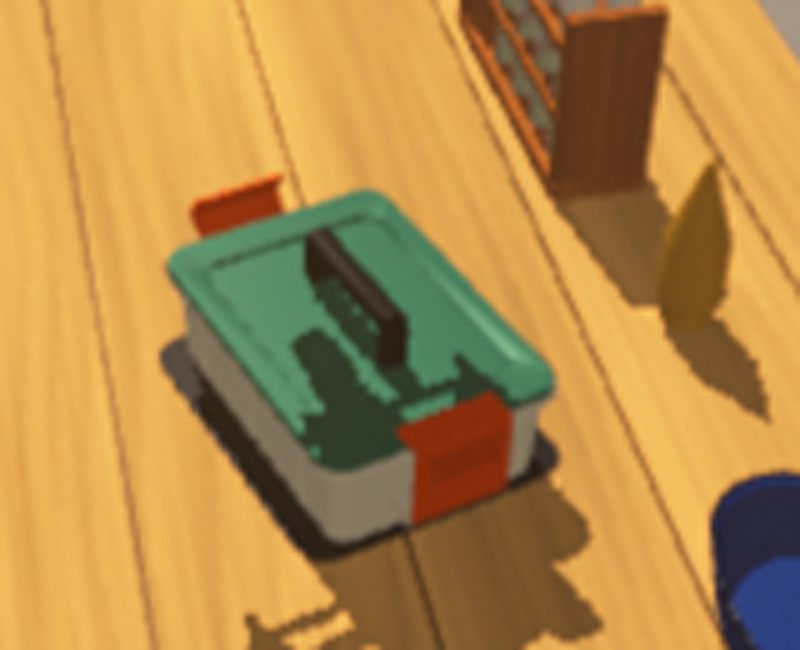

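```bash
python3 -m handwheel '[[0,0,-0.5,2,-0.15,0,0],[0,0,-1,4,-0.33,0,0],[0,0,-1,5,-0.51,0,0],[0,0,-1,5,-0.69,0,0],[0,0,-1,5,-0.87,0,0],[0,0,-1,5,-1.05,0,0],[0,0,-1,5,-1.23,0,0],[0,0,-1,5,-1.41,0,0],[0,0,-1,5,-1.55,0,0],[0,0,-1,5,-1.55,0,0]]'
python3 - <<'E'
from h import *
o=env.get_obs();print(o["q"])
plan(bx(0,.187,.05),YA)
E
```

```text
time: 23.65
tool_pos: [0.501, 0.1333, 0.434]
eef_rot: [[0.003, 0.31, -0.951], [0.011, -0.951, -0.31], [-1.0, -0.01, -0.006]]
ft_force: [0.4, -0.2, 0.6]
width: 0.0005
[ 0.03930454 -0.09348713  1.86199581  0.01113828  1.36966994  1.29312659]
shift [ 2.036e+01 -3.400e-01 -1.000e-02] rot [-1.562 -0.012  0.003] q6 1.29
shift [ 2.036e+01 -3.400e-01 -1.000e-02] rot [1.579 0.003 0.012] q6 1.29
```

```bash
python3 -m handwheel '[[0,1,-0.3,0,-0.17,0,0],[0,2,-0.3,0,-0.35,0,0],[0,4,-0.3,0,-0.53,0,0],[0,6,-0.3,0,-0.71,0,0],[0,8,-0.3,0,-0.89,0,0],[0,9,-0.3,0,-1.07,0,0],[0,10,-0.3,0,-1.25,0,0],[0,10,-0.3,0,-1.43,0,0],[0,10,-0.3,0,-1.56,0,0],[0,10,-0.3,0,-1.56,0,0]]'
python3 - <<'E'
from h import *
s=env.snapshot("top");crop(s,190,130,350,260,5,"pics/top14c.png")
o=env.get_obs();print(o["q"])
plan(bx(0,.187,.05),YA)
E
```

```text
time: 24.9
tool_pos: [0.5009, 0.1364, 0.334]
eef_rot: [[0.003, 0.956, 0.295], [0.011, 0.295, -0.956], [-1.0, 0.006, -0.009]]
ft_force: [-0.7, -0.4, -1.1]
width: 0.0002
[ 0.04570319  0.01389388  1.94871517  0.01160707  1.17541765 -0.25765169]
shift [10.37 -0.02 -0.13] rot [-0.007 -0.009 -0.006] q6 -0.26
shift [10.37 -0.02 -0.13] rot [ 3.134 -0.01   0.015] q6 -0.26
```

View pics/top14c.png

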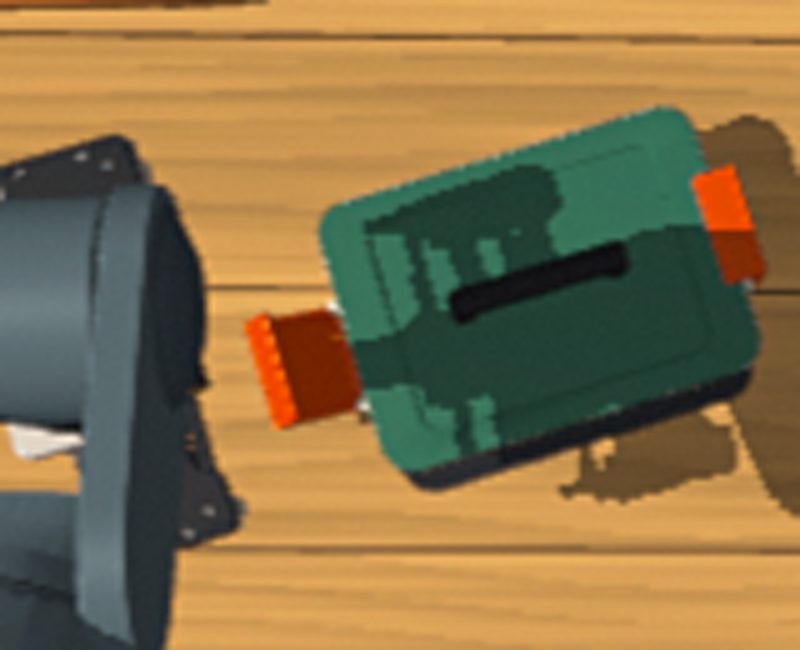

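```bash
python3 -m handwheel '[[0,4,0,-0.13,-0.007,-0.009,-0.006],[0,8,0,-0.13,-0.007,-0.009,-0.006],[0,10.3,0,-0.13,-0.007,-0.009,-0.006],[0,10.9,0,-0.13,-0.007,-0.009,-0.006],[0,10.9,0,-0.13,-0.007,-0.009,-0.006]]'
python3 - <<'E'
from h import *
s=env.snapshot("side");crop(s,250,110,410,240,5,"pics/side15c.png")
plan(bx(0,.187,.045),YA)
E
```

```text
time: 25.58
tool_pos: [0.5012, 0.1388, 0.2255]
eef_rot: [[0.0, 0.954, 0.3], [0.0, 0.3, -0.954], [-1.0, 0.001, -0.0]]
ft_force: [0.3, 0.0, 0.0]
width: 0.0006
shift [ 0.07 -0.08 -0.02] rot [-0.002 -0.    -0.002] q6 -0.25
shift [ 0.07 -0.08 -0.02] rot [ 3.14e+00 -3.00e-03  0.00e+00] q6 -0.25
```

View pics/side15c.png

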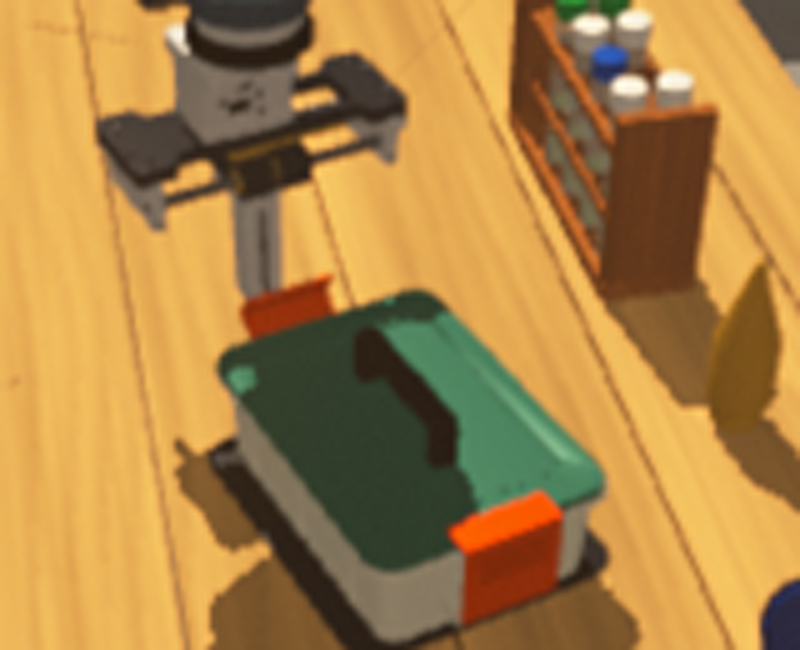

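```bash
python3 -m handwheel '[[0,0,0,1.2,0,0,0],[0,0,0,1.9,0,0,0],[0,-0.4,0,2.2,0,0,0],[0,-0.9,0,2.6,0,0,0],[0,-1.3,0,2.9,0,0,0],[0,-1.6,0,3.2,0,0,0],[0,-1.9,0,3.5,0,0,0],[0,-2.1,0,3.8,0,0,0]]'; python3 -c "
from h import *
s=env.snapshot('side');crop(s,250,110,410,240,5,'pics/side16c.png')
plan(bx(0,.125,.076),YA)"
```

```text
time: 26.62
tool_pos: [0.5128, 0.1025, 0.2472]
eef_rot: [[0.002, 0.954, 0.3], [0.001, 0.3, -0.954], [-1.0, 0.002, -0.0]]
ft_force: [-0.9, 1.5, 0.8]
width: 0.0002
shift [-0.9  -0.07  2.34] rot [-0.002  0.    -0.002] q6 -0.33
shift [-0.9  -0.07  2.34] rot [ 3.14e+00 -3.00e-03 -0.00e+00] q6 -0.33
```

View pics/side16c.png

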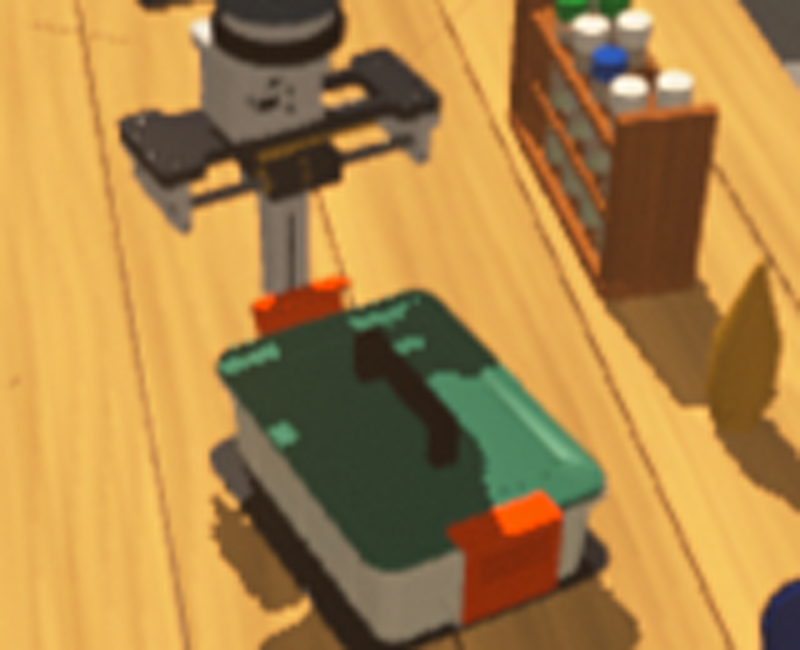

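```bash
python3 -m handwheel '[[0,-0.3,0,0.4,0,0,0],[0,-0.5,0,0.8,0,0,0],[0,-0.65,0,1.2,0,0,0],[0,-0.75,0,1.6,0,0,0],[0,-0.8,0,1.9,0,0,0],[0,-0.8,0,2.2,0,0,0],[0,-0.8,0,2.35,0,0,0],[0,-0.8,0,2.4,0,0,0]]'; python3 -m handwheel '[[0,0,0,0.2,0,0,0],[0,0,0,0.3,0,0,0],[0,0,0,0.3,0,0,0]]'; python3 -c "
from h import *
s=env.snapshot('side');crop(s,250,110,410,240,5,'pics/side17c.png')
plan(bx(0,.125,.076),YA)"
```

```text
time: 27.68
tool_pos: [0.52, 0.0801, 0.2557]
eef_rot: [[0.001, 0.954, 0.299], [0.004, 0.299, -0.954], [-1.0, 0.002, -0.003]]
ft_force: [-2.1, 8.6, 3.7]
width: 0.0004
time: 28.05
tool_pos: [0.5205, 0.0788, 0.2558]
eef_rot: [[-0.001, 0.954, 0.299], [0.009, 0.299, -0.954], [-1.0, 0.002, -0.009]]
ft_force: [-2.9, 11.2, 4.6]
width: 0.0003
shift [-0.06 -0.09 -0.12] rot [-0.003 -0.009 -0.002] q6 -0.38
shift [-0.06 -0.09 -0.12] rot [ 3.139e+00 -3.000e-03  1.400e-02] q6 -0.38
```

View pics/side17c.png

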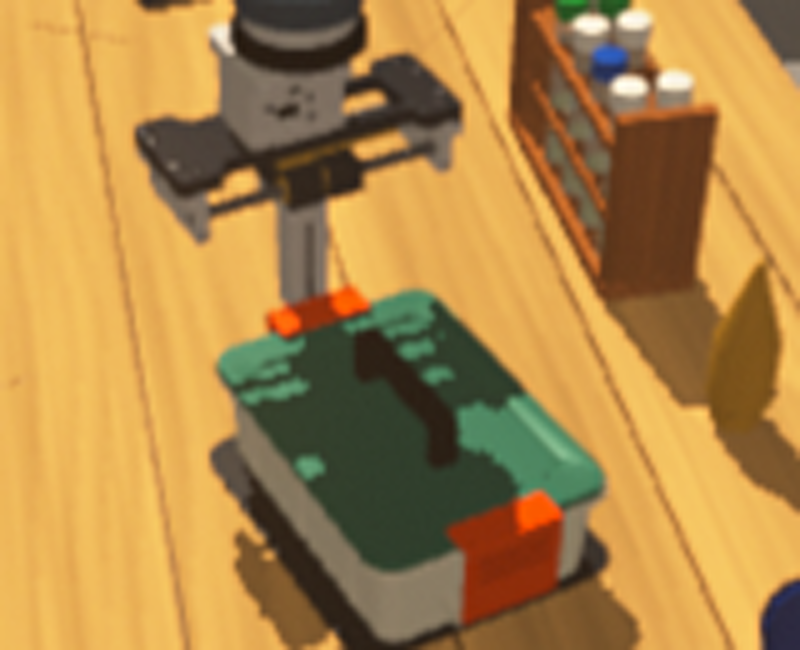

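```bash
python3 -m handwheel '[[0,0,0,-1,0,0,0],[0,0,0,-3,0,0,0],[0,-4,0,-4,0,0,0],[0,-10,0,-4,0,0,0],[0,-16,0,0,0,0,0],[0,-20,0,6,0,0,0],[0,-22,0,11,0,0,0],[0,-22,0,16,0,0,0],[0,-22,0,19,0,0,0],[0,-22,0,19,0,0,0]]'
python3 - <<'E'
from h import *
a=YA;ey=np.array([-np.sin(a),np.cos(a)]);ex=np.array([np.cos(a),np.sin(a)])
for n in("wrist","side","top"):
    s=env.snapshot(n);np.savez(f"pics/{n}18.npz",**s);cv2.imwrite(f"pics/{n}18.png",s["image"][:,:,::-1])
    W=cloud(s);hsv=cv2.cvtColor(s["image"],cv2.COLOR_RGB2HSV)
    d=W[...,:2]-B;y=d@ey;x=d@ex
    m=(hsv[...,0]<14)&(hsv[...,1]>170)&(abs(x)<.04)&(abs(y)<.2)&(W[...,2]>.02)
    for sg in(1,-1):
        q=m&(y*sg>.06)
        if q.sum()>5:print(n,sg,q.sum(),"|y|",np.percentile(abs(y[q]),[2,50,98]).round(4),"z",np.percentile(W[q][:,2],[5,50,95]).round(4))
    g=(hsv[...,0]>55)&(hsv[...,0]<95)&(hsv[...,1]>80)&(abs(x)<.1)&(abs(y)<.12)&(W[...,2]>.05)&(W[...,2]<.09)
    if g.sum()>50:
        A=np.c_[x[g],y[g],np.ones(g.sum())];print(n,"lid",rect(g,W),np.linalg.lstsq(A,W[g][:,2],rcond=None)[0].round(4))
E
```

```text
time: 29.35
tool_pos: [0.5776, -0.1055, 0.4736]
eef_rot: [[-0.001, 0.955, 0.296], [0.009, 0.296, -0.955], [-1.0, 0.001, -0.009]]
ft_force: [-1.1, 0.4, 1.2]
width: 0.0003
wrist 1 1273 |y| [0.0942 0.103  0.112 ] z [0.0734 0.075  0.0764]
wrist -1 1008 |y| [0.0942 0.1048 0.116 ] z [0.0736 0.0749 0.0762]
wrist lid ((0.5564880967140198, -0.039580777287483215), (0.14550529420375824, 0.20639067888259888), 17.622142791748047) [0.0012 0.0011 0.0683]
side 1 106 |y| [0.0909 0.1026 0.1159] z [0.0716 0.0737 0.0757]
side -1 408 |y| [0.091  0.1176 0.1203] z [0.0254 0.063  0.0752]
side lid ((0.5572219491004944, -0.041162408888339996), (0.1457282453775406, 0.20388279855251312), 16.87528419494629) [-0.0024  0.0003  0.0673]
top 1 180 |y| [0.0965 0.1074 0.1173] z [0.0707 0.0737 0.0767]
top lid ((0.5895344018936157, -0.004207432270050049), (0.08356472849845886, 0.15742582082748413), 28.519756317138672) [0.0146 0.0137 0.0662]
```

View pics/wrist18.png

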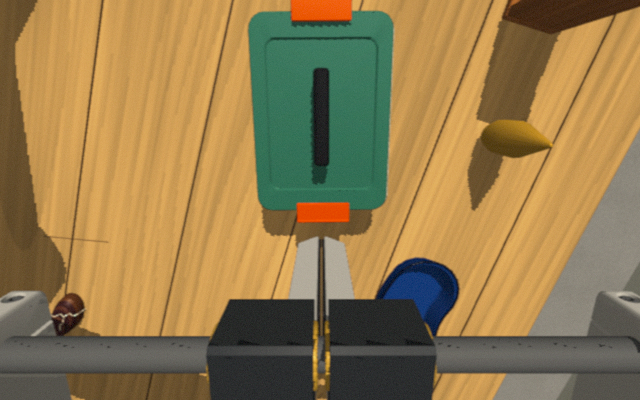

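View pics/side18.png

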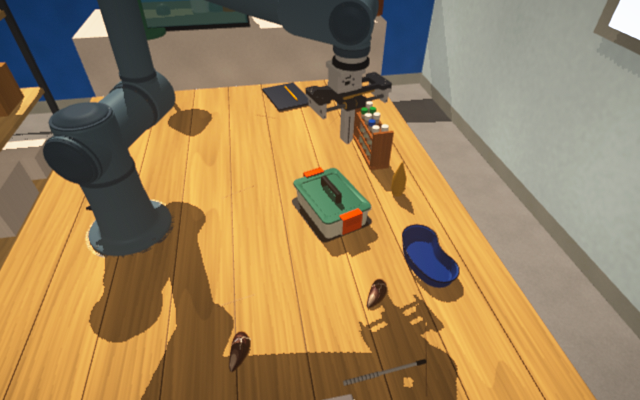

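Run:
```python
from h import *
o=env.get_obs();print(o["time"],abs(o["qd"]).max());print(env.finish_job())
```

```text
29.5 0.008274930676849668
the job is handed in; nothing more can be done
None
```

The shell is packed, and I handed the job in at 29.5 s of the 72 s allowed. It lies flat in the box, hollow side down, under the seated green lid, with both orange clips closed over the lid's edges.

- **Shell:** I set it down on the cork with about 5 N of contact before releasing it. The picture taken before the lid went on showed it lying flat.
- **Lid:** It stopped at exactly the expected seated height. The final wrist view shows it level to about 0.1°, in line with the box and centred within 1 mm. Its top measured 68.3 mm, against the nominal 69.
- **Clips:** I pushed each one along its arc until it stopped at about 10 N. Both lip tops measured 75 mm, which is the fully home height, and their outer faces sit about 116–117 mm from the box centre against the nominal 117.
- **Bystanders:** The rack, dish, bob and probe were never touched and look unmoved in the last pictures; I did not re-measure them.

**Checks that disagreed:**
- The overhead camera's last lid fit was off, because the arm was in the way. I ignored it and used the wrist and side cameras.
- The last joint briefly read 2.74 rad, the rounded end of its range, on the way to the second clip. I then turned the wrist half round before pushing that clip.

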